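Lid the round prep pots

TASK

Put each of the three round lids on the round pot of its own size, so that every round pot ends up closed, its lid centred and lying flat on the rim. Set each lid down on its pot rather than dropping it, leave the pots standing where they are, and leave the square container and the square lid alone.

Things in the scene. Friction and masses are not known exactly. Their poses are not given: they have to be found in the camera images.
- lid_small_center (a point): small round steel lid, 90 mm across, lying flat, knob up; about 100 g. Heights above its underside: plug 54 mm across (9 mm clear all round in the pot's mouth) 0 to 6 mm, flat disc 6 to 9, thin stem 9 to 18, round black knob 26 mm across 18 to 46. The point is on its axis, half-way up, 23 mm above the underside; z up along the axis.
- lid_medium_center (a point): medium round steel lid, 115 mm across, lying flat, knob up; about 150 g. Heights above its underside: plug 79 mm across (9 mm clear all round in the pot's mouth) 0 to 6 mm, flat disc 6 to 9, thin stem 9 to 18, round black knob 26 mm across 18 to 46. The point is on its axis, half-way up, 23 mm above the underside; z up along the axis.
- lid_large_center (a point): large round steel lid, 140 mm across, lying flat, knob up; about 220 g. Heights above its underside: plug 104 mm across (9 mm clear all round in the pot's mouth) 0 to 6 mm, flat disc 6 to 9, thin stem 9 to 18, round black knob 26 mm across 18 to 46. The point is on its axis, half-way up, 23 mm above the underside; z up along the axis.
- pot_small: small round straight-sided open steel pot, 80 mm across outside, 72 mm across inside, 100 mm high, standing upright and loose on the table, about 450 g. Origin at the centre of its underside, z up. With its lid fully on, the lid's disc lies on the rim and the lid's centre point is 117 mm above this origin.
- pot_medium: medium round straight-sided open steel pot, 105 mm across outside, 97 mm across inside, 100 mm high, standing upright and loose on the table, about 600 g. Origin at the centre of its underside, z up. With its lid fully on, the lid's disc lies on the rim and the lid's centre point is 117 mm above this origin.
- pot_large: large round straight-sided open steel pot, 130 mm across outside, 122 mm across inside, 100 mm high, standing upright and loose on the table, about 800 g. Origin at the centre of its underside, z up. With its lid fully on, the lid's disc lies on the rim and the lid's centre point is 117 mm above this origin.
- square_pot: square open steel container, 96 x 96 mm, 80 mm high, loose, to be left alone. Origin at the centre of its underside, z up, x and y along its sides.
- square_lid_center (a point): square steel lid, 100 x 100 mm, lying flat, with the same black knob and the same 46 mm height as the round lids, to be left alone. The point is at its centre, 23 mm above its underside.

How it is judged (in metres and radians):
At the end, for the whole second after the job is handed in: Each round lid is within 12 mm of the axis of the pot of its size, fully seated (height within 4 mm of resting on the rim), level within 0.06 rad and at rest; each pot is upright and within 40 mm of where it started; the square container and square lid are within 25 mm of where they started (horizontal distance between lid_small_center and pot_small below 0.012 m and z of lid_small_center in the frame of pot_small between 0.113 and 0.121 m and angle between each of lid_small_center, pot_small, lid_medium_center, pot_medium, lid_large_center, pot_large's own z axis and vertical below 0.06 rad and linear speed of each of lid_small, lid_medium, lid_large below 0.02 m/s and distance of each of pot_small, pot_medium, pot_large from where it was at the start of the episode below 0.04 m and horizontal distance between lid_medium_center and pot_medium below 0.012 m and z of lid_medium_center in the frame of pot_medium between 0.113 and 0.121 m and horizontal distance between lid_large_center and pot_large below 0.012 m and z of lid_large_center in the frame of pot_large between 0.113 and 0.121 m and distance of each of square_pot, square_lid_center from where it was at the start of the episode below 0.025 m); the robot touches nothing.
It fails at once if a lid is let go more than 30 mm above its seat over its pot ((horizontal distance between lid_small_center and pot_small below 0.03 m and z of lid_small_center in the frame of pot_small above 0.147 m and contact force between the fingers and lid_small below 0.05 N) or (horizontal distance between lid_medium_center and pot_medium below 0.03 m and z of lid_medium_center in the frame of pot_medium above 0.147 m and contact force between the fingers and lid_medium below 0.05 N) or (horizontal distance between lid_large_center and pot_large below 0.03 m and z of lid_large_center in the frame of pot_large above 0.147 m and contact force between the fingers and lid_large below 0.05 N)).
It fails at once if a round pot is pushed more than 40 mm or tipped (distance of any of pot_small, pot_medium, pot_large from where it was at the start of the episode above 0.04 m or angle between any of pot_small, pot_medium, pot_large's own z axis and vertical above 0.3 rad).
It fails at once if the square container or the square lid is moved more than 25 mm (distance of any of square_pot, square_lid_center from where it was at the start of the episode above 0.025 m).
It also fails if it takes over 80 s, if anything falls off the work surface, if the arm or the gripper's body presses on something with over 40 N, if the wrist force passes 120 N, or if a joint passes its speed limit or range.

ROBOT

A 6-joint arm with a two-finger parallel gripper is mounted at the origin on the work surface. World frame = base frame: x ahead of the robot, y to its left, z up, the work surface at z = 0. Lengths are in m, angles in degrees, forces in N, time in s.
With the tool pointing down it reaches from about 0.35 to 0.875 m from the base axis. Payload 4.2 kg.
Tool frame: the origin (TCP) lies at the very end of the fingers, on their centre line; the grasp point (between the pads) lies 19 mm behind it (r.grip_point_offset is the distance from the TCP to the grasp point, in m); z points along the fingers, y is the line along which they close (so a half turn about z gives the same grasp; the last joint's range is limited). The gripper opens to 87 mm and grips with 3 to 60 N. Pads are 19 mm wide; open, the fingers measure 117 mm over their backs; the gripper's body (75 mm by 190 mm) begins 51 mm behind the grasp point.
Start: joints at [89.244, 22.042, 0.453, 0, -68.411, -14.817], TCP at [0.168, 0.602, 0.223] pointing down, gripper open.
Joint ranges: [-179.83, 179.83], [-69.29, 118.12], [-61.27, 80.66], [-181.25, 117.63], [-171.15, -9.14], [-177.46, 177.46]. Speed limits (degrees/s): [159.86, 159.86, 180, 180, 180, 180].

INTERFACE

Orientations are given as a 3x3 rotation matrix whose columns are the frame's x, y, z axes.
In Python, from station import r, cams gives the robot as it stands. The module is installed in compiled form; this text tells all that it offers.
- The arm moves only by the shell command python3 -m handwheel 'ROWS'. ROWS is JSON, a list that holds one entry, the list of rows, each a list of 7 numbers: the turn, a rotation vector about the tool's x, y, z in units of 6 degrees (1.0 is 6 degrees), then the shift along the tool's x, y, z in m, then the finger opening in m, from 0 to 0.087. In form: [[[ax, ay, az, x, y, z, jaw], ...]]. A call has 1 to 12 rows; each row shifts and turns the commanded pose from where the row before left it, along the tool's axes as they then stand; what a row does not reach is not made up. A row lasts 1/10 s, in which the tool goes at most 50 mm and 8.59 degrees, less where a joint would pass 70% of its speed; a pose out of reach is approached as far as the arm can. A call with a gripper value outside its range is refused whole. The fingers move at their own pace and stop on an object; the grip force is fixed at half the most. Time passes only in rows, so rows that do not move let the fingers close. It gives the time, the measured TCP pose, the force, the opening and the grip force at its end, in the units of the state.
- r.sense(): the state, without advancing time (a new reading comes with each control period).
- cams.capture(name): name is "side" or "top" or "wrist"; returns the picture (400x640x3 uint8, red, green, blue); there is no depth.
- cams.get_calibration(name): a dict with "camera_matrix" (3x3 intrinsics, pixels), "k1" (the pictures are not rectified: a ray, as slopes to the right and down, at radius r is drawn at 1 + k1 r^2 times it, then the intrinsics apply), "rvec" (rotation vector, rad) and "tvec" (3), from world to camera coordinates, as OpenCV has them; the wrist camera has in their place "T_tool_cam" (4x4, takes a point from camera to tool coordinates, whose origin is the TCP and whose axes are the flange's). Camera axes: x right, y down, z forward; pixel columns grow to the right and rows downward; lengths in m; the calibration is good to about 2 mm. A picture is of the moment at which its call begins: read the wrist's pose just before it. get_calibration takes no time and is no camera call.
- r.finish_job(): hands the job in; it is judged then, once.
The state is a dict: "time_s": time; "joints": joint angles; "joint_velocities": joint speeds; "effort": joint torques, N m; "tcp_pos": TCP position; "ee_rot": TCP orientation; "wrist_force": force on the tool from outside, world axes, zero at the start; "moment": the same for the moment, N m; "gripper_width": opening from 0.0 (shut) to 1.0 (fully open); "gripper_force": force on a finger pad.
Only numpy, scipy, OpenCV 4.12 (cv2) and the standard library are available. Lean on these libraries where they do the work, as an engineer would, in place of code of your own. Each camera call takes 0.05 s, during which the arm holds its last target. There are 200 camera calls.

## Working session

There is one attempt and no reset: what is moved stays moved. The work goes in short steps, Python scripts to look and compute and a shell command to move; the robot and the scene stay as the last step left them, time stands still between calls to the robot, and variables do not carry over. Pictures are saved under pics/ and viewed, at most 14 in all, crops included, and the job is handed in when it is done.

```bash
mkdir -p pics
python3 - <<'E'
from station import r,cams
import cv2
s=r.sense();print(s['time_s'],s['tcp_pos'],s['ee_rot'],s['gripper_width'])
for n in('top','side'):
    cv2.imwrite(f'pics/{n}0.png',cams.capture(n)[:,:,::-1]);print(n,cams.get_calibration(n))
print(cams.get_calibration('wrist'))
E
```

```text
0.0 [0.16761665 0.60145838 0.22147397] [[ 9.63238415e-01 -2.68647570e-01 -4.88723157e-04]
 [-2.68647994e-01 -9.63236039e-01 -2.14224156e-03]
 [ 1.04752232e-04  2.19478386e-03 -9.99997586e-01]] 1.000124997720333
top {'camera_matrix': array([[409.36724711,   0.        , 317.67419807],
       [  0.        , 409.36724711, 201.24126745],
       [  0.        ,   0.        ,   1.        ]]), 'k1': 0.017578379536518675, 'rvec': array([ 2.18456315, -2.21170845,  0.08375977]), 'tvec': array([-4.69792507e-04,  5.42776194e-01,  1.06590187e+00])}
side {'camera_matrix': array([[372.05081279,   0.        , 320.04020908],
       [  0.        , 372.05081279, 197.09671908],
       [  0.        ,   0.        ,   1.        ]]), 'k1': -0.07713878653627722, 'rvec': array([ 0.38665798, -2.86130191,  1.02329366]), 'tvec': array([0.52123396, 0.15244373, 0.99409748])}
{'camera_matrix': array([[278.16288944,   0.        , 325.23467763],
       [  0.        , 278.16288944, 197.28504706],
       [  0.        ,   0.        ,   1.        ]]), 'k1': -0.032644252777225664, 'T_tool_cam': array([[ 4.65293380e-04, -9.70229040e-01, -2.42188757e-01,
         6.65981219e-02],
       [ 9.99999866e-01,  5.06441652e-04, -1.07647770e-04,
         4.78619639e-05],
       [ 2.27097467e-04, -2.42188674e-01,  9.70229145e-01,
        -1.62113848e-01],
       [ 0.00000000e+00,  0.00000000e+00,  0.00000000e+00,
         1.00000000e+00]])}
```

View pics/top0.png

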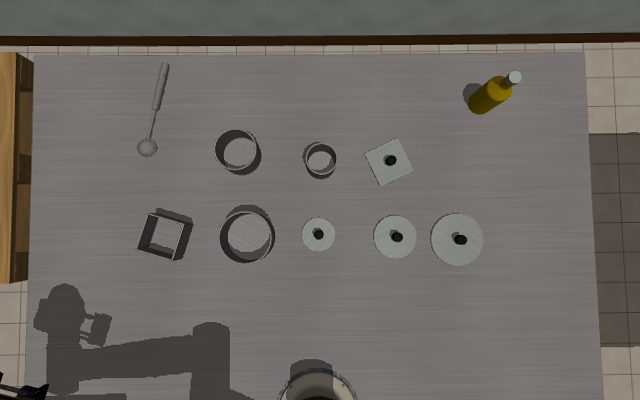

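View pics/side0.png

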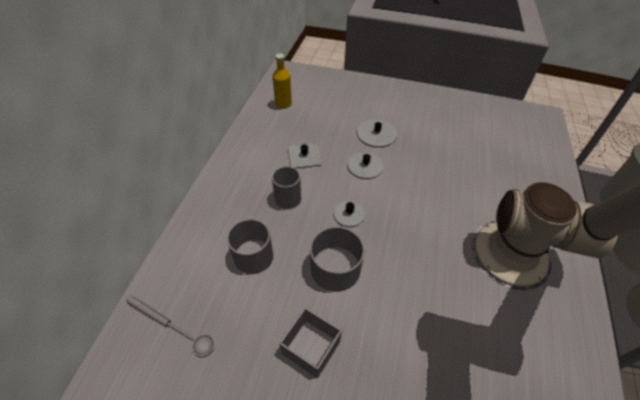

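The top view shows the lids at about (318,234) small, (395,237) medium and (457,239) large. The round pots are at (320,160) small, (237,150) medium and (247,235) large. The square container is at (165,235) and the square lid at (389,161). Next I'll turn these into world positions.

```bash
cat > h.py <<'E'
import numpy as np,cv2
from station import r,cams
def cam(name,s=None):
    c=cams.get_calibration(name)
    if name=='wrist':
        s=s or r.sense();T=np.eye(4);T[:3,:3]=s['ee_rot'];T[:3,3]=s['tcp_pos'];T=T@c['T_tool_cam']
        R,o=T[:3,:3],T[:3,3]
    else:
        R=cv2.Rodrigues(c['rvec'])[0].T;o=-R@c['tvec']
    return c['camera_matrix'],c['k1'],R,o
def ray(C,pts,z):
    K,k,R,o=C
    p=cv2.undistortPoints(np.array(pts,float).reshape(-1,1,2),K,np.array([k,0,0,0,0]))[:,0]
    d=np.c_[p,np.ones(len(p))]@R.T
    return o+d*((z-o[2])/d[:,2])[:,None]
def proj(C,P):
    K,k,R,o=C
    return cv2.projectPoints(np.array(P,float).reshape(-1,1,3),cv2.Rodrigues(R.T)[0],-R.T@o,K,np.array([k,0,0,0,0]))[0][:,0]
def fitcircle(P):
    A=np.c_[2*P[:,:2],np.ones(len(P))];x=np.linalg.lstsq(A,(P[:,:2]**2).sum(1),rcond=None)[0]
    return x[0],x[1],np.sqrt(x[2]+x[0]**2+x[1]**2)
E
python3 - <<'E'
from h import *
im=cv2.imread('pics/top0.png');g=cv2.cvtColor(im,cv2.COLOR_BGR2GRAY);C=cam('top')
k=(g<45).astype(np.uint8)
for n,(u,v),h in(('S',(318,234),0),('M',(396,237),0),('L',(459,239),0),('Q',(390,160),0)):
    m=np.zeros_like(k);m[v-12:v+13,u-12:u+13]=k[v-12:v+13,u-12:u+13];M=cv2.moments(m)
    print(n,'knob',ray(C,[[M['m10']/M['m00'],M['m01']/M['m00']]],.034)[0][:2],M['m00'])
for n,p,z in(('S',(318.5,234),.009),('M',(395,236.5),.009),('L',(457,239),.009),('pS',(319.5,157),.1),('pM',(236,150),.1),('pL',(246,234),.1)):
    print(n,ray(C,[p],z)[0][:2])
big=cv2.resize(im[120:275,130:490],None,fx=2.2,fy=2.2,interpolation=cv2.INTER_CUBIC);cv2.imwrite('pics/crop.png',big)
for n,R in(('S',.045),('M',.0575),('L',.07)):pass
E
```

```text
S knob [ 0.45719973 -0.00714059] 69.0
M knob [ 0.44816235 -0.21017933] 80.0
L knob [ 0.43883979 -0.3746214 ] 93.0
Q knob [ 0.64761783 -0.19823876] 81.0
S [ 0.45621792 -0.00836599]
M [ 0.4469982  -0.21132769]
L [ 0.43834081 -0.37599357]
pS [ 0.6464375  -0.01171181]
pM [0.66572578 0.19253064]
pL [0.46032566 0.16862549]
```

View pics/crop.png

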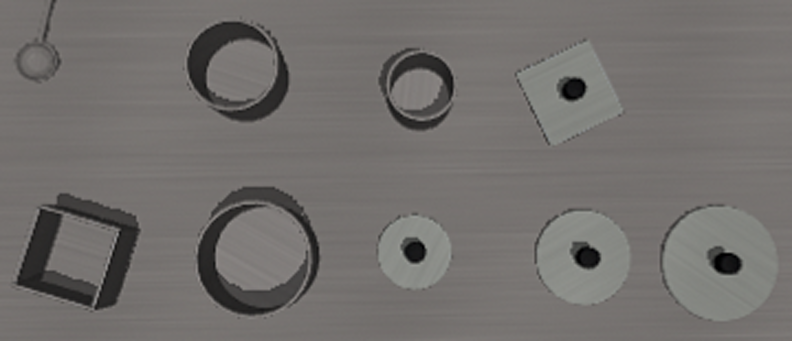

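The crop shows rims at about (235.5,149.5) medium, (321,158.6) small and (246,237.7) large in full-image pixels. The black knobs are clear. I'll square the tool to the world axes and go to a wrist view over the pots.

```bash
python3 -m handwheel '[[[0,0,-1.3,0,0,0,0.087],[0,0,-1.3,0,0,0,0.087],[0,0,0,0.01,0.014,-0.01,0.087],[0,0,0,0.028,0.038,-0.01,0.087],[0,0,0,0.028,0.038,-0.01,0.087],[0,0,0,0.028,0.038,0,0.087],[0,0,0,0.028,0.038,0,0.087],[0,0,0,0.028,0.038,0,0.087],[0,0,0,0.028,0.038,0,0.087],[0,0,0,0.028,0.038,0,0.087],[0,0,0,0.028,0.038,0,0.087],[0,0,0,0.028,0.038,0,0.087]]]' && python3 -m handwheel '[[[0,0,0,0.028,0.038,0,0.087],[0,0,0,0.028,0.038,0,0.087],[0,0,0,0.028,0.038,0,0.087],[0,0,0,0.028,0.038,0,0.087],[0,0,0,0.02,0.02,0,0.087],[0,0,0,0,0,0,0.087],[0,0,0,0,0,0,0.087]]]'
python3 - <<'E'
from h import *
s=r.sense();cv2.imwrite('pics/w1.png',cams.capture('wrist')[:,:,::-1]);np.save('w1.npy',np.c_[s['ee_rot'],s['tcp_pos']])
C=cam('wrist',s)
for n,P in(('pS',(.646,-.012)),('pM',(.666,.1925)),('pL',(.460,.1686))):print(n,proj(C,[[*P,.1]])[0])
E
```

```text
time_s: 1.3
tcp_pos: [0.4305, 0.2436, 0.2532]
ee_rot: [[1.0, -0.002, 0.001], [-0.002, -1.0, 0.0], [0.001, -0.0, -1.0]]
wrist_force: [0.8, 0.9, -0.2]
gripper_width: 1.003
gripper_force: 0.0
time_s: 2.0
tcp_pos: [0.5616, 0.0732, 0.2524]
ee_rot: [[1.0, -0.003, -0.001], [-0.003, -1.0, -0.0], [-0.001, 0.0, -1.0]]
wrist_force: [-1.3, 0.7, 0.3]
gripper_width: 1.0
gripper_force: 0.0
pS [403.2075391  111.02449779]
pM [213.77166813  92.37402678]
pL [248.86076466 266.94245234]
```

View pics/w1.png

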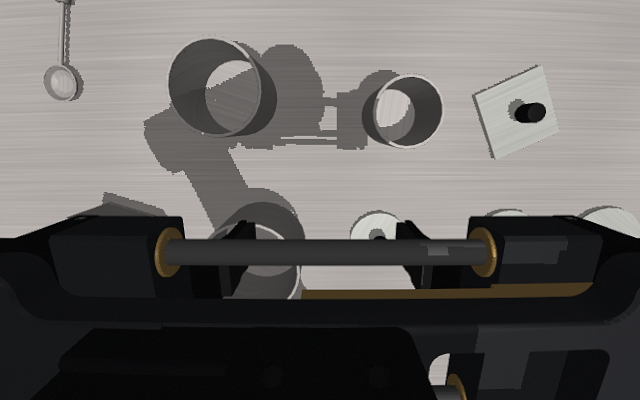

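The wrist view shows the small rim spanning about (374–442, 73–148) and the medium rim about (168–261, 37–136). The gripper hides the large pot. I'll move back for one more view of the large pot and the lids.

```bash
python3 -m handwheel '[[[0,0,0,-0.04,0.018,0,0.087],[0,0,0,-0.04,0.018,0,0.087],[0,0,0,-0.04,0.018,0,0.087],[0,0,0,-0.04,0.018,0,0.087],[0,0,0,0,0,0,0.087],[0,0,0,0,0,0,0.087]]]'
python3 - <<'E'
from h import *
s=r.sense();cv2.imwrite('pics/w2.png',cams.capture('wrist')[:,:,::-1]);np.save('w2.npy',np.c_[s['ee_rot'],s['tcp_pos']])
E
cat > fit.py <<'E'
from h import *
def load(f):
    A=np.load(f+'.npy');return cam('wrist',dict(ee_rot=A[:,:3],tcp_pos=A[:,3])),cv2.GaussianBlur(cv2.cvtColor(cv2.imread(f'pics/{f}.png'),cv2.COLOR_BGR2GRAY),(3,3),0).astype(np.float32)
def circ(C,g,c,R,z,sign,rng=.02):
    # strongest radial grey step (sign +: dark inside, bright outside) around centre c
    c=np.array(c)
    for it in range(3):
        rr=np.arange(R-rng,R+rng,.0005);P=[]
        for a in np.linspace(0,2*np.pi,120,endpoint=False):
            X=np.c_[c[0]+rr*np.cos(a),c[1]+rr*np.sin(a),np.full(len(rr),z)];p=proj(C,X).astype(np.float32)
            v=cv2.remap(g,p[:,0],p[:,1],cv2.INTER_LINEAR).ravel();d=sign*(v[4:]-v[:-4]);i=d.argmax()
            if d[i]>20 and p[:,1].max()<212: P.append(X[i+2])
        P=np.array(P);keep=np.ones(len(P),bool)
        for _ in range(8):
            x,y,q=fitcircle(P[keep]);e=abs(np.hypot(P[:,0]-x,P[:,1]-y)-q);keep=e<max(.0015,1.5*np.median(e))
        c=np.array([x,y]);rng=.01
    return c.round(4),round(q,4),keep.sum(),len(P)
if __name__=='__main__':
    C,g=load('w1')
    print('pS',circ(C,g,(.646,-.012),.036,.1,1),'pM',circ(C,g,(.666,.1925),.0485,.1,1))
    C,g=load('w2')
    print('pL',circ(C,g,(.460,.1686),.061,.1,1))
    for n,c,R in(('S',(.457,-.008),.045),('M',(.447,-.211),.0575),('L',(.438,-.376),.07)):print(n,circ(C,g,c,R,.009,-1))
E
python3 fit.py
```

```text
time_s: 2.65
tcp_pos: [0.4012, 0.0025, 0.2536]
ee_rot: [[1.0, 0.002, 0.003], [0.002, -1.0, 0.001], [0.003, -0.001, -1.0]]
wrist_force: [0.5, -0.2, -0.9]
gripper_width: 1.003
gripper_force: 0.0
pS (array([ 0.6443, -0.0121]), np.float64(0.0404), np.int64(70), 118) pM (array([0.6708, 0.1933]), np.float64(0.0484), np.int64(78), 98)
pL (array([0.4526, 0.172 ]), np.float64(0.0621), np.int64(74), 93)
S (array([ 0.4546, -0.0093]), np.float64(0.0416), np.int64(40), 43)
M (array([ 0.449 , -0.2123]), np.float64(0.0559), np.int64(54), 54)
L (array([ 0.4399, -0.3773]), np.float64(0.0685), np.int64(53), 53)
```

View pics/w2.png

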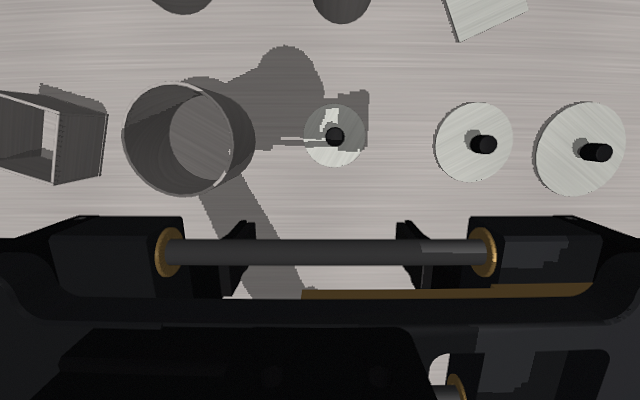

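The second view shows the large rim spanning about (122–236, 82–196). The small knob is at (335,137), medium at (484,145) and large at (597,152). I'll cross-check the rims against their extremes.

Run:
```python
from fit import *
def ex(C,b):
    u0,u1,v0,v1=b;u,v=(u0+u1)/2,(v0+v1)/2
    P=ray(C,[[u0,v],[u1,v],[u,v0],[u,v1]],.1)[:,:2]
    return ray(C,[[u,v]],.1)[0,:2].round(4),np.linalg.norm(P[0]-P[1]).round(4),np.linalg.norm(P[2]-P[3]).round(4)
C,g=load('w1');print('S',ex(C,(374,442,73,148)),'M',ex(C,(168,261,37,136)))
for c in((.6455,-.0125),(.648,-.011)):print(circ(C,g,c,.036,.1,1,.005),circ(C,g,c,.04,.1,-1,.006))
C2,g2=load('w2');print('L',ex(C2,(122,236,82,196)),circ(C2,g2,(.455,.171),.061,.1,1,.006),circ(C2,g2,(.455,.171),.065,.1,-1,.006))
im=[]
for f,C,b,c,R in(('w1',C,(355,50),(.6443,-.0121),.04),('w1',C,(150,20),(.6708,.1933),.0525),('w2',C2,(110,70),(.4526,.172),.065)):
    i=cv2.imread(f'pics/{f}.png')[b[1]:b[1]+135,b[0]:b[0]+135];i=cv2.resize(i,None,fx=1.95,fy=1.95,interpolation=cv2.INTER_CUBIC)
    t=np.linspace(0,2*np.pi,40)
    for p in proj(C,np.c_[c[0]+R*np.cos(t),c[1]+R*np.sin(t),np.full(40,.1)]):cv2.circle(i,tuple(int(q) for q in (p-b+.5)*1.95),1,(0,0,255),-1)
    im.append(i)
cv2.imwrite('pics/ov.png',np.hstack(im))
```

```text
S (array([ 0.6466, -0.0172]), np.float64(0.0744), np.float64(0.0787)) M (array([0.672 , 0.1912]), np.float64(0.1006), np.float64(0.1009))
(array([ 0.6452, -0.018 ]), np.float64(0.036), np.int64(87), 98) (array([ 0.645 , -0.0205]), np.float64(0.0395), np.int64(49), 59)
(array([ 0.6446, -0.014 ]), np.float64(0.0391), np.int64(59), 105) (array([ 0.644 , -0.0216]), np.float64(0.0394), np.int64(34), 59)
L (array([0.4565, 0.167 ]), np.float64(0.1308), np.float64(0.1272)) (array([0.4523, 0.1717]), np.float64(0.0622), np.int64(78), 93) (array([0.4541, 0.1696]), np.float64(0.0641), np.int64(44), 45)
```

View pics/ov.png

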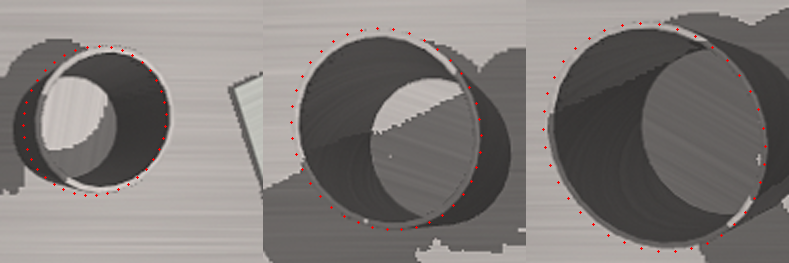

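Overlay shows the small rim about 5 mm further right than the fit. The medium and large fits are within about 2 mm. I'll use pS (.6455,-.017), pM (.669,.193) and pL (.455,.170). Starting with the small lid, knob at (.456,-.008).

```bash
python3 -m handwheel '[[[0,0,0,0.028,0.005,0.02,0.087],[0,0,0,0.027,0.0055,0.035,0.087],[0,0,0,0,0,0.045,0.087],[0,0,0,0,0,0.045,0.087],[0,0,0,0,0,0.04,0.087],[0,0,0,0,0,0.025,0.087],[0,0,0,0,0,0.015,0.087],[0,0,0,0,0,0.008,0.087],[0,0,0,0,0,0,0.087],[0,0,0,0,0,0,0.087]]]'
```

```text
time_s: 3.7
tcp_pos: [0.458, -0.0078, 0.0199]
ee_rot: [[1.0, 0.001, 0.001], [0.001, -1.0, 0.0], [0.001, -0.0, -1.0]]
wrist_force: [-0.0, 0.3, -0.4]
gripper_width: 1.001
gripper_force: 0.0
```

```bash
python3 -m handwheel '[[[0,0,0,-0.001,0,0.003,0.087],[0,0,0,0,0,0,0],[0,0,0,0,0,0,0],[0,0,0,0,0,0,0],[0,0,0,0,0,0,0],[0,0,0,0,0,0,0],[0,0,0,0,0,0,0],[0,0,0,0,0,0,0]]]'
python3 - <<'E'
from station import cams
import cv2
cv2.imwrite('pics/w3.png',cams.capture('wrist')[:,:,::-1])
i=cams.capture('side')[140:280,220:460,::-1];cv2.imwrite('pics/s3.png',cv2.resize(i,None,fx=3,fy=3))
E
```

```text
time_s: 4.5
tcp_pos: [0.456, -0.0083, 0.0165]
ee_rot: [[1.0, 0.0, -0.0], [0.0, -1.0, 0.0], [-0.0, -0.0, -1.0]]
wrist_force: [0.1, 0.6, 0.3]
gripper_width: 0.45
gripper_force: 0.0
```

View pics/w3.png

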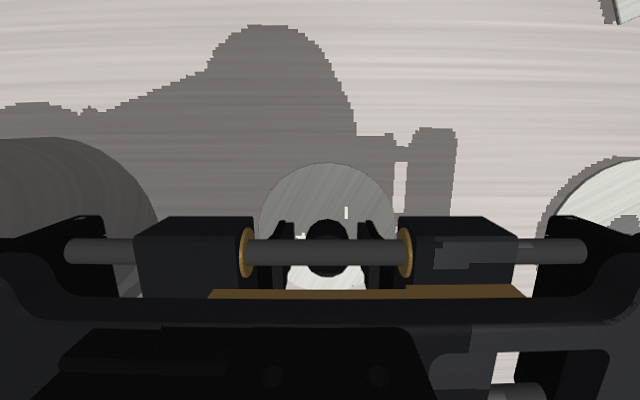

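The knob at (327,248) sits centred between the fingers, which are still closing. I'll finish the grip and lift.

```bash
python3 -m handwheel '[[[0,0,0,0,0,0,0],[0,0,0,0,0,0,0],[0,0,0,0,0,0,0],[0,0,0,0,0,0,0],[0,0,0,0,0,0,0],[0,0,0,0,0,-0.01,0],[0,0,0,0,0,-0.02,0]]]' && python3 -m handwheel '[[[0,0,0,0,0,-0.035,0],[0,0,0,0,0,-0.035,0],[0,0,0,0,0,-0.035,0],[0,0,0,0,0,-0.03,0],[0,0,0,0,0,0,0],[0,0,0,0,0,0,0]]]'
python3 - <<'E'
from h import *
s=r.sense();cv2.imwrite('pics/w4.png',cams.capture('wrist')[:,:,::-1]);print(s['tcp_pos'])
i=cams.capture('side')[120:270,230:470,::-1];cv2.imwrite('pics/s4.png',cv2.resize(i,None,fx=2.6,fy=2.6))
E
```

```text
time_s: 5.3
tcp_pos: [0.4548, -0.0086, 0.0461]
ee_rot: [[1.0, 0.0, -0.004], [0.0, -1.0, -0.001], [-0.004, 0.001, -1.0]]
wrist_force: [-0.0, -0.1, -0.1]
gripper_width: 0.29
gripper_force: 30.0
time_s: 5.9
tcp_pos: [0.4557, -0.0082, 0.1823]
ee_rot: [[1.0, 0.0, 0.001], [0.0, -1.0, 0.001], [0.001, -0.001, -1.0]]
wrist_force: [-0.7, 0.2, -1.9]
gripper_width: 0.291
gripper_force: 30.0
[ 0.45574269 -0.00819948  0.18226189]
```

View pics/s4.png

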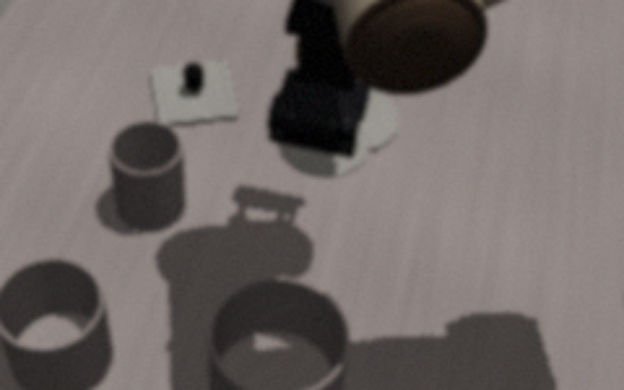

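```bash
python3 -m handwheel '[[[0,0,0,0.02,0.001,0,0],[0,0,0,0.04,0.002,0,0],[0,0,0,0.045,0.002,0,0],[0,0,0,0.045,0.002,0,0],[0,0,0,0.03,0.0015,0,0],[0,0,0,0.01,0.0005,0,0],[0,0,0,0,0,0,0],[0,0,0,0,0,0,0]]]'
python3 - <<'E'
from h import *
C=cam('wrist',dict(ee_rot=np.diag([1.,-1,-1]),tcp_pos=np.array([.456,-.0083,.0165])))
P=ray(C,[[326,163],[259,230],[394,230]],.009);print('lid front x-R',P[0,0]-.045,'y mid',(P[1,1]+P[2,1])/2)
s=r.sense();print(s['tcp_pos'])
w=cams.capture('wrist')[:,:,::-1];t=cams.capture('top')[:,:,::-1];cv2.imwrite('pics/w5.png',w)
a=cv2.resize(t[100:200,250:400],None,fx=3,fy=3);b=w[60:360,100:500];cv2.imwrite('pics/c5.png',np.hstack([a[:300],b[:300]]))
E
```

```text
time_s: 6.8
tcp_pos: [0.6445, -0.0173, 0.1802]
ee_rot: [[1.0, 0.0, -0.003], [0.0, -1.0, -0.0], [-0.003, 0.0, -1.0]]
wrist_force: [-0.6, -0.0, -0.5]
gripper_width: 0.296
gripper_force: 30.0
lid front x-R 0.4567834618768342 y mid -0.009375083309843855
[ 0.6445142  -0.01730172  0.18022798]
```

View pics/w5.png

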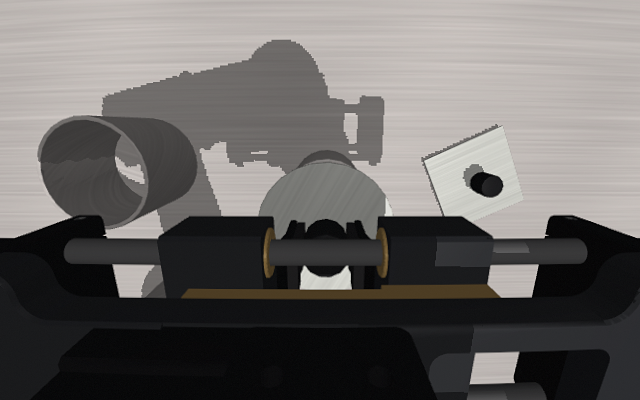

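The lid disc spans columns 259–386. The pot's far rim peeks out above it around (325,150), so they look aligned. I'll check the numbers and lower most of the way.

```bash
python3 - <<'E'
from h import *
C=cam('wrist');P=ray(C,[[325,150],[38,170],[147,170],[92,115],[92,229]],.1)
print('potS x',P[0]-[.04,0,0],'M',P[1:].round(4))
E
python3 -m handwheel '[[[0,0,0,0,0,0.02,0],[0,0,0,0,0,0.02,0],[0,0,0,0,0,0.012,0],[0,0,0,0,0,0.005,0],[0,0,0,0,0,0,0],[0,0,0,0,0,0,0]]]'
python3 - <<'E'
from h import *
s=r.sense();cv2.imwrite('pics/w6.png',cams.capture('wrist')[:,:,::-1])
i=cams.capture('side')[140:240,230:370,::-1];cv2.imwrite('pics/s6.png',cv2.resize(i,None,fx=4,fy=4,interpolation=cv2.INTER_CUBIC))
E
```

```text
potS x [ 0.65256371 -0.01714902  0.1       ] M [[0.6757 0.2455 0.1   ]
 [0.6753 0.1419 0.1   ]
 [0.7232 0.1838 0.1   ]
 [0.6189 0.2049 0.1   ]]
time_s: 7.5
tcp_pos: [0.6466, -0.0172, 0.1256]
ee_rot: [[1.0, 0.001, 0.002], [0.001, -1.0, -0.0], [0.002, 0.0, -1.0]]
wrist_force: [0.5, -0.2, -0.9]
gripper_width: 0.288
gripper_force: 30.0
```

View pics/s6.png

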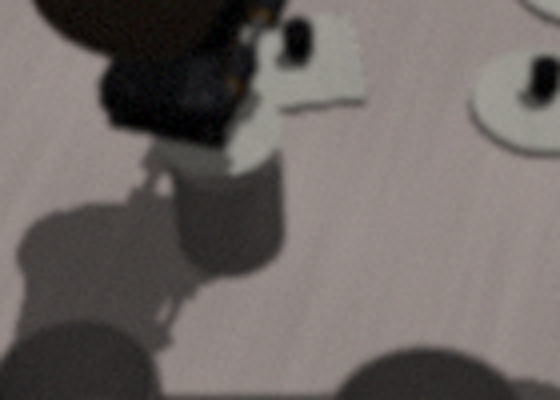

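Side view: the lid is just above the pot, whose walls span columns 177–285 of the crop. The lid's left edge is in shadow, so I'll check the rim position with the side camera.

Run:
```python
from h import *
C=cam('side');t=np.linspace(0,2*np.pi,36,endpoint=False);out=[]
cir=lambda x,y,R,z:np.c_[x+R*np.cos(t),y+R*np.sin(t),np.full(36,z)]
f=6
def dr(i,P,o,col):
    for p in proj(C,P):cv2.circle(i,tuple(int(q) for q in (p-o+.5)*f),1,col,-1)
im=cv2.imread('pics/side0.png');o=np.array([260,155])
a=cv2.resize(im[155:220,260:320],None,fx=f,fy=f,interpolation=cv2.INTER_CUBIC)
dr(a,cir(.6455,-.017,.04,.1),o,(0,0,255));dr(a,cir(.6455,-.017,.04,0),o,(0,255,0))
i=cv2.resize(cams.capture('side')[155:220,260:320,::-1].copy(),None,fx=f,fy=f,interpolation=cv2.INTER_CUBIC)
dr(i,cir(.6465,-.018,.045,.1175),o,(0,0,255))
cv2.imwrite('pics/s7.png',np.hstack([a,i]))
```

```text
(no output)
```

View pics/s7.png

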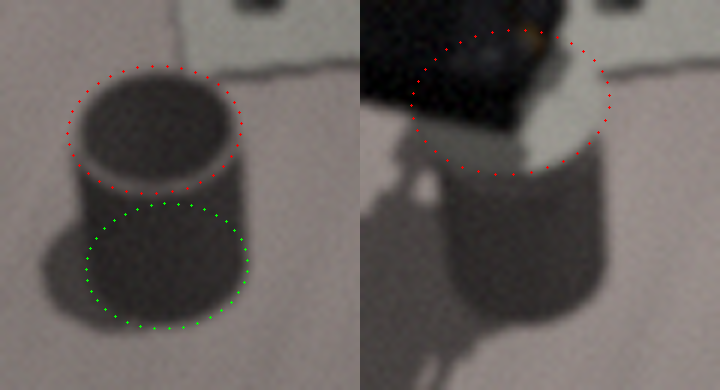

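The predicted rim and lid circles match the image within about 2 mm. Now I'll seat it.

```bash
python3 -m handwheel '[[[0,0,0,0,0,0.005,0],[0,0,0,0,0,0.004,0],[0,0,0,0,0,0.002,0],[0,0,0,0,0,0,0],[0,0,0,0,0,0,0]]]' && python3 -m handwheel '[[[0,0,0,0,0,0.001,0],[0,0,0,0,0,0.001,0],[0,0,0,0,0,0.001,0],[0,0,0,0,0,0.0,0],[0,0,0,0,0,0,0]]]'
```

```text
time_s: 8.15
tcp_pos: [0.6461, -0.0173, 0.1134]
ee_rot: [[1.0, 0.001, -0.0], [0.001, -1.0, -0.0], [-0.0, 0.0, -1.0]]
wrist_force: [-1.5, 0.2, -0.6]
gripper_width: 0.289
gripper_force: 30.0
time_s: 8.65
tcp_pos: [0.6461, -0.0172, 0.1106]
ee_rot: [[1.0, 0.0, 0.0], [0.0, -1.0, -0.0], [0.0, 0.0, -1.0]]
wrist_force: [0.4, -0.9, -0.6]
gripper_width: 0.289
gripper_force: 30.0
```

```bash
python3 -m handwheel '[[[0,0,0,0,0,0.001,0],[0,0,0,0,0,0,0],[0,0,0,0,0,0,0],[0,0,0,0,0,0,0]]]'; python3 -m handwheel '[[[0,0,0,0,0,0.001,0],[0,0,0,0,0,0,0],[0,0,0,0,0,0,0],[0,0,0,0,0,0,0]]]'
```

```text
time_s: 9.05
tcp_pos: [0.6462, -0.0172, 0.1106]
ee_rot: [[1.0, 0.001, 0.001], [0.001, -1.0, -0.0], [0.001, 0.0, -1.0]]
wrist_force: [-2.4, -0.0, 6.0]
gripper_width: 0.287
gripper_force: 30.0
time_s: 9.45
tcp_pos: [0.6464, -0.0173, 0.1106]
ee_rot: [[1.0, 0.001, 0.002], [0.001, -1.0, -0.0], [0.002, 0.0, -1.0]]
wrist_force: [-4.1, -0.6, 9.5]
gripper_width: 0.289
gripper_force: 30.0
```

Seated: 9.5 N contact at the expected height. I'll release, rise and go to the medium lid at (.448,-.2115).

```bash
python3 -m handwheel '[[[0,0,0,0,0,-0.001,0.06],[0,0,0,0,0,0,0.06],[0,0,0,0,0,0,0.06],[0,0,0,0,0,0,0.06],[0,0,0,0,0,0,0.06],[0,0,0,0,0,0,0.06],[0,0,0,0,0,0,0.06]]]' && python3 -m handwheel '[[[0,0,0,0,0,-0.01,0.06],[0,0,0,0,0,-0.03,0.06],[0,0,0,0,0,-0.03,0.06],[0,0,0,-0.02,0.02,0,0.06],[0,0,0,-0.034,0.033,0,0.06],[0,0,0,-0.034,0.033,0,0.06],[0,0,0,-0.034,0.033,0,0.06],[0,0,0,-0.034,0.033,0,0.06],[0,0,0,-0.030,0.030,0,0.06],[0,0,0,-0.012,0.012,0,0.06],[0,0,0,0,0,0,0.06],[0,0,0,0,0,0,0.06]]]'
```

```text
time_s: 10.15
tcp_pos: [0.646, -0.0172, 0.1094]
ee_rot: [[1.0, 0.0, -0.0], [0.0, -1.0, -0.0], [-0.0, 0.0, -1.0]]
wrist_force: [0.8, 0.2, -0.0]
gripper_width: 0.682
gripper_force: 0.0
time_s: 11.35
tcp_pos: [0.4491, -0.2114, 0.1803]
ee_rot: [[1.0, 0.0, 0.002], [0.0, -1.0, -0.0], [0.002, 0.0, -1.0]]
wrist_force: [0.8, 0.5, 0.3]
gripper_width: 0.687
gripper_force: 0.0
```

```bash
python3 -m handwheel '[[[0,0,0,-0.001,0,0.03,0.06],[0,0,0,0,0,0.045,0.06],[0,0,0,0,0,0.04,0.06],[0,0,0,0,0,0.025,0.06],[0,0,0,0,0,0.015,0.06],[0,0,0,0,0,0.008,0.06],[0,0,0,0,0,0,0.06],[0,0,0,0,0,0,0.06]]]'
python3 - <<'E'
from h import *
s=r.sense();C=cam('wrist',s);w=cams.capture('wrist')[:,:,::-1];cv2.imwrite('pics/w8.png',w)
print(proj(C,[[.448,-.2115,.046],[.448+.0575,-.2115,.009],[.448,-.2115+.0575,.009]]))
g=cv2.cvtColor(w,cv2.COLOR_BGR2GRAY);print(g[100:220:2,327])
E
python3 -m handwheel '[[[0,0,0,0,0,0,0],[0,0,0,0,0,0,0],[0,0,0,0,0,0,0],[0,0,0,0,0,0,0],[0,0,0,0,0,0,0],[0,0,0,0,0,0,0],[0,0,0,0,0,0,0],[0,0,0,0,0,0,0]]]'
```

```text
time_s: 12.15
tcp_pos: [0.4484, -0.211, 0.0171]
ee_rot: [[1.0, 0.002, 0.001], [0.002, -1.0, -0.0], [0.001, 0.0, -1.0]]
wrist_force: [0.4, 0.5, -0.4]
gripper_width: 0.692
gripper_force: 0.0
[[325.65763655 259.71904556]
 [325.79159178 144.2044665 ]
 [237.69547624 233.47442846]]
[113 111 112 111 110 111 110 109 111 108 111 115 116 112 109 113 116 115
 114 111 110 115 107 131 132 129 131 130 130 133 133 132 128 127 128 130
 128 127 127 129 130 130 126 128 124 127 128 120 120 124 124 122 122 124
 122 121 123 125 124 125]
time_s: 13.0
tcp_pos: [0.4472, -0.2115, 0.0167]
ee_rot: [[1.0, 0.001, 0.0], [0.001, -1.0, -0.0], [0.0, 0.0, -1.0]]
wrist_force: [-1.3, -1.3, 2.8]
gripper_width: 0.286
gripper_force: 30.0
```

View pics/w8.png

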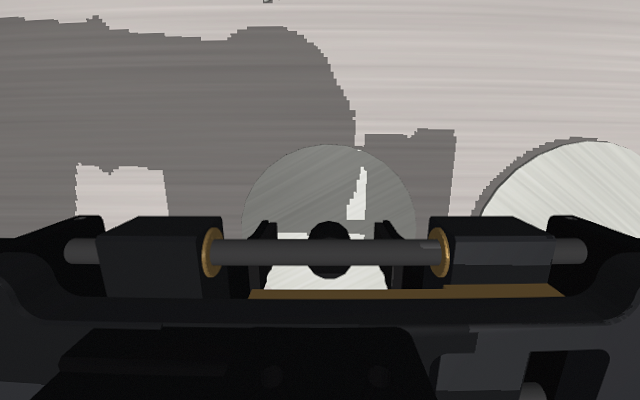

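The disc's front edge is at row 145 against 144 predicted, so the lid is centred. Grip is on. I'll lift and carry it to the medium pot at (.670,.1935).

```bash
python3 -m handwheel '[[[0,0,0,0,0,-0.01,0],[0,0,0,0,0,-0.03,0],[0,0,0,0,0,-0.045,0],[0,0,0,0,0,-0.045,0],[0,0,0,0,0,-0.03,0],[0,0,0,0,0,-0.013,0],[0,0,0,0.011,-0.020,0,0],[0,0,0,0.022,-0.040,0,0],[0,0,0,0.022,-0.040,0,0],[0,0,0,0.022,-0.040,0,0],[0,0,0,0.022,-0.040,0,0],[0,0,0,0.022,-0.040,0,0]]]' && python3 -m handwheel '[[[0,0,0,0.022,-0.040,0,0],[0,0,0,0.022,-0.040,0,0],[0,0,0,0.022,-0.040,0,0],[0,0,0,0.022,-0.040,0,0],[0,0,0,0.010,-0.018,0,0],[0,0,0,0.004,-0.007,0,0],[0,0,0,0,0,0,0],[0,0,0,0,0,0,0]]]'
```

```text
time_s: 14.2
tcp_pos: [0.5681, 0.0106, 0.1898]
ee_rot: [[1.0, 0.001, -0.0], [0.001, -1.0, 0.0], [-0.0, -0.0, -1.0]]
wrist_force: [1.4, -0.1, -0.4]
gripper_width: 0.29
gripper_force: 30.0
time_s: 15.0
tcp_pos: [0.6692, 0.1928, 0.1895]
ee_rot: [[1.0, -0.0, -0.001], [-0.0, -1.0, -0.0], [-0.001, 0.0, -1.0]]
wrist_force: [0.5, -0.2, -0.8]
gripper_width: 0.291
gripper_force: 30.0
```

Run:
```python
from h import *
C=cam('side');t=np.linspace(0,2*np.pi,40,endpoint=False);f=4;im=cv2.imread('pics/side0.png');out=[]
for (x,y,R),o in(((.670,.1935,.0525),(215,205)),((.455,.170,.065),(295,215))):
    a=cv2.resize(im[o[1]:o[1]+85,o[0]:o[0]+85],None,fx=f,fy=f,interpolation=cv2.INTER_CUBIC)
    for z,c in((.1,(0,0,255)),(0,(0,255,0))):
        for p in proj(C,np.c_[x+R*np.cos(t),y+R*np.sin(t),np.full(40,z)]):cv2.circle(a,tuple(int(q) for q in (p-o+.5)*f),1,c,-1)
    out.append(a)
cv2.imwrite('pics/s9.png',np.hstack(out))
```

```text
(no output)
```

View pics/s9.png

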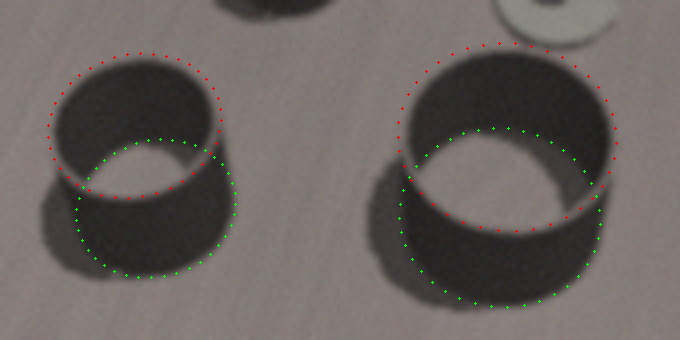

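Side check: the medium rim matches (.670,.1935) within about 1.5 mm. The large rim is about 2 mm further +y, so I'll use (.4545,.172). Seating the medium lid now.

```bash
python3 -m handwheel '[[[0,0,0,0,-0.0005,0.02,0],[0,0,0,0,0,0.03,0],[0,0,0,0,0,0.015,0],[0,0,0,0,0,0.006,0],[0,0,0,0,0,0.003,0],[0,0,0,0,0,0.002,0],[0,0,0,0,0,0.001,0],[0,0,0,0,0,0,0],[0,0,0,0,0,0,0]]]' && python3 -m handwheel '[[[0,0,0,0,0,0.001,0],[0,0,0,0,0,0.001,0],[0,0,0,0,0,0,0],[0,0,0,0,0,0,0],[0,0,0,0,0,0,0]]]'
```

```text
time_s: 15.9
tcp_pos: [0.6702, 0.1944, 0.1132]
ee_rot: [[1.0, 0.001, 0.001], [0.001, -1.0, 0.0], [0.001, -0.0, -1.0]]
wrist_force: [0.5, 0.3, -1.9]
gripper_width: 0.289
gripper_force: 30.0
time_s: 16.4
tcp_pos: [0.6701, 0.1944, 0.1108]
ee_rot: [[1.0, 0.001, 0.0], [0.001, -1.0, 0.0], [0.0, -0.0, -1.0]]
wrist_force: [-0.5, 0.7, 0.7]
gripper_width: 0.289
gripper_force: 30.0
```

```bash
python3 -m handwheel '[[[0,0,0,0,0,0.001,0],[0,0,0,0,0,0.0005,0],[0,0,0,0,0,0,0],[0,0,0,0,0,0,0],[0,0,0,0,0,0,0]]]'
```

```text
time_s: 16.9
tcp_pos: [0.6701, 0.1944, 0.1107]
ee_rot: [[1.0, 0.001, 0.001], [0.001, -1.0, 0.0], [0.001, -0.0, -1.0]]
wrist_force: [-2.5, 0.5, 6.0]
gripper_width: 0.292
gripper_force: 30.0
```

Seated. Release and go to the large lid at (.439,-.3765).

```bash
python3 -m handwheel '[[[0,0,0,0,0,-0.001,0.06],[0,0,0,0,0,0,0.06],[0,0,0,0,0,0,0.06],[0,0,0,0,0,0,0.06],[0,0,0,0,0,0,0.06],[0,0,0,0,0,0,0.06],[0,0,0,0,0,-0.01,0.06],[0,0,0,0,0,-0.03,0.06],[0,0,0,0,0,-0.03,0.06],[0,0,0,-0.009,0.0223,0,0.06],[0,0,0,-0.018,0.0445,0,0.06],[0,0,0,-0.018,0.0445,0,0.06]]]' && python3 -m handwheel '[[[0,0,0,-0.018,0.0445,0,0.06],[0,0,0,-0.018,0.0445,0,0.06],[0,0,0,-0.018,0.0445,0,0.06],[0,0,0,-0.018,0.0445,0,0.06],[0,0,0,-0.018,0.0445,0,0.06],[0,0,0,-0.018,0.0445,0,0.06],[0,0,0,-0.018,0.0445,0,0.06],[0,0,0,-0.018,0.0445,0,0.06],[0,0,0,-0.018,0.0445,0,0.06],[0,0,0,-0.018,0.0445,0,0.06],[0,0,0,-0.006,0.0145,0,0.06],[0,0,0,0,0,0,0.06]]]' && python3 -m handwheel '[[[0,0,0,0,0,0,0.06],[0,0,0,0,0,0,0.06]]]'
```

```text
time_s: 18.1
tcp_pos: [0.6247, 0.0825, 0.181]
ee_rot: [[1.0, 0.002, 0.001], [0.002, -1.0, 0.0], [0.001, -0.0, -1.0]]
wrist_force: [1.0, -0.6, 0.2]
gripper_width: 0.689
gripper_force: 0.0
time_s: 19.3
tcp_pos: [0.4383, -0.3786, 0.1806]
ee_rot: [[1.0, -0.003, 0.001], [-0.003, -1.0, -0.001], [0.001, 0.001, -1.0]]
wrist_force: [1.3, 0.1, 0.2]
gripper_width: 0.687
gripper_force: 0.0
time_s: 19.5
tcp_pos: [0.4399, -0.3756, 0.1804]
ee_rot: [[1.0, 0.002, 0.0], [0.002, -1.0, -0.0], [0.0, 0.0, -1.0]]
wrist_force: [-0.3, 0.8, 0.3]
gripper_width: 0.69
gripper_force: 0.0
```

```bash
python3 -m handwheel '[[[0,0,0,-0.0005,0.0005,0.03,0.06],[0,0,0,0,0,0.045,0.06],[0,0,0,0,0,0.04,0.06],[0,0,0,0,0,0.025,0.06],[0,0,0,0,0,0.015,0.06],[0,0,0,0,0,0.008,0.06],[0,0,0,0,0,0,0.06],[0,0,0,0,0,0,0.06]]]'
python3 - <<'E'
from h import *
s=r.sense();C=cam('wrist',s);w=cams.capture('wrist')[:,:,::-1];print(proj(C,[[s['tcp_pos'][0]+.07,s['tcp_pos'][1],.009]]))
g=cv2.cvtColor(w,cv2.COLOR_BGR2GRAY);print(g[100:160:2,320],g[215,205:450:5])
E
python3 -m handwheel '[[[0,0,0,0,0,0,0],[0,0,0,0,0,0,0],[0,0,0,0,0,0,0],[0,0,0,0,0,0,0],[0,0,0,0,0,0,0],[0,0,0,0,0,0,0],[0,0,0,0,0,0,0],[0,0,0,0,0,0,0]]]'
```

```text
time_s: 20.3
tcp_pos: [0.4398, -0.377, 0.018]
ee_rot: [[1.0, 0.002, 0.001], [0.002, -1.0, -0.001], [0.001, 0.001, -1.0]]
wrist_force: [-0.0, 0.2, -0.4]
gripper_width: 0.695
gripper_force: 0.0
[[325.06416293 122.09600629]]
[110 108 105 109 110 109 108 110 111 112 111 109 123 130 129 131 127 125
 128 131 130 127 125 127 127 122 123 126 124 125] [102 102 103 104 125 121 118 123 117 121 123 120 120 119 119 118 113 117
 117 117 118 119 117 119 120 119 120 116 227 217 215 220 116 118 121 119
 121 121 119 121 116 116 120 117 120 117 101 101 101]
time_s: 21.15
tcp_pos: [0.4388, -0.3773, 0.0172]
ee_rot: [[1.0, 0.0, 0.0], [0.0, -1.0, -0.0], [0.0, 0.0, -1.0]]
wrist_force: [0.1, -0.9, 0.0]
gripper_width: 0.289
gripper_force: 30.0
```

The front edge is at row 123 against 122 predicted, so it's centred, and the grip is on. Carry to (.4545,.172).

```bash
python3 -m handwheel '[[[0,0,0,0,0,-0.01,0],[0,0,0,0,0,-0.03,0],[0,0,0,0,0,-0.045,0],[0,0,0,0,0,-0.045,0],[0,0,0,0,0,-0.03,0],[0,0,0,0,0,-0.013,0],[0,0,0,0.001,-0.02,0,0],[0,0,0,0.001,-0.040,0,0],[0,0,0,0.001,-0.045,0,0],[0,0,0,0.001,-0.045,0,0],[0,0,0,0.001,-0.045,0,0],[0,0,0,0.001,-0.045,0,0]]]' && python3 -m handwheel '[[[0,0,0,0.001,-0.045,0,0],[0,0,0,0.001,-0.045,0,0],[0,0,0,0.001,-0.045,0,0],[0,0,0,0.001,-0.045,0,0],[0,0,0,0.001,-0.045,0,0],[0,0,0,0.001,-0.040,0,0],[0,0,0,0.001,-0.03,0,0],[0,0,0,0.002,-0.014,0,0],[0,0,0,0,0,0,0],[0,0,0,0,0,0,0],[0,0,0,0,0,0,0]]]'
```

```text
time_s: 22.35
tcp_pos: [0.443, -0.1352, 0.1886]
ee_rot: [[1.0, -0.0, -0.003], [-0.0, -1.0, 0.001], [-0.003, -0.001, -1.0]]
wrist_force: [1.2, -0.8, -2.7]
gripper_width: 0.288
gripper_force: 30.0
time_s: 23.45
tcp_pos: [0.4529, 0.1706, 0.1895]
ee_rot: [[1.0, -0.001, -0.001], [-0.001, -1.0, -0.001], [-0.001, 0.001, -1.0]]
wrist_force: [0.1, 0.5, -2.7]
gripper_width: 0.291
gripper_force: 30.0
```

```bash
python3 -m handwheel '[[[0,0,0,0.001,-0.001,0.02,0],[0,0,0,0,0,0.03,0],[0,0,0,0,0,0.015,0],[0,0,0,0,0,0.006,0],[0,0,0,0,0,0.003,0],[0,0,0,0,0,0.002,0],[0,0,0,0,0,0,0],[0,0,0,0,0,0,0]]]' && python3 -m handwheel '[[[0,0,0,0,0,0.001,0],[0,0,0,0,0,0.001,0],[0,0,0,0,0,0,0],[0,0,0,0,0,0,0],[0,0,0,0,0,0,0]]]'
```

```text
time_s: 24.25
tcp_pos: [0.4549, 0.1731, 0.1148]
ee_rot: [[1.0, 0.0, 0.001], [0.0, -1.0, 0.001], [0.001, -0.001, -1.0]]
wrist_force: [-0.2, 0.1, -2.6]
gripper_width: 0.29
gripper_force: 30.0
time_s: 24.75
tcp_pos: [0.4545, 0.1729, 0.1121]
ee_rot: [[1.0, 0.001, 0.0], [0.001, -1.0, -0.0], [0.0, 0.0, -1.0]]
wrist_force: [-1.0, 0.4, -3.2]
gripper_width: 0.289
gripper_force: 30.0
```

```bash
python3 -m handwheel '[[[0,0,0,0,0,0.001,0],[0,0,0,0,0,0.001,0],[0,0,0,0,0,0,0],[0,0,0,0,0,0,0],[0,0,0,0,0,0,0]]]'; python3 -m handwheel '[[[0,0,0,0,0,0.001,0],[0,0,0,0,0,0,0],[0,0,0,0,0,0,0],[0,0,0,0,0,0,0]]]'
```

```text
time_s: 25.25
tcp_pos: [0.4546, 0.173, 0.1111]
ee_rot: [[1.0, 0.001, 0.001], [0.001, -1.0, 0.0], [0.001, -0.0, -1.0]]
wrist_force: [-2.0, -0.4, 4.5]
gripper_width: 0.293
gripper_force: 30.0
time_s: 25.65
tcp_pos: [0.4546, 0.173, 0.111]
ee_rot: [[1.0, 0.001, 0.001], [0.001, -1.0, 0.0], [0.001, -0.0, -1.0]]
wrist_force: [-5.6, -0.1, 11.6]
gripper_width: 0.288
gripper_force: 30.0
```

Seated. Release, rise, move well clear (toward −y) and check.

```bash
python3 -m handwheel '[[[0,0,0,0,0,-0.001,0.06],[0,0,0,0,0,0,0.06],[0,0,0,0,0,0,0.06],[0,0,0,0,0,0,0.06],[0,0,0,0,0,0,0.06],[0,0,0,0,0,0,0.06],[0,0,0,0,0,-0.01,0.06],[0,0,0,0,0,-0.03,0.06],[0,0,0,0,0,-0.04,0.06],[0,0,0,0,0.04,-0.03,0.06],[0,0,0,0,0.045,-0.02,0.06],[0,0,0,0,0.045,0,0.06]]]' && python3 -m handwheel '[[[0,0,0,0,0.045,0,0.06],[0,0,0,0,0.045,0,0.06],[0,0,0,0,0.045,0,0.06],[0,0,0,0,0.045,0,0.06],[0,0,0,0,0.045,0,0.06],[0,0,0,0,0.045,0,0.06],[0,0,0,0,0.045,0,0.06],[0,0,0,0,0.045,0,0.06],[0,0,0,0,0,0,0.06],[0,0,0,0,0,0,0.06]]]'
python3 - <<'E'
from h import *
t=cams.capture('top')[120:290,120:420,::-1];s=cams.capture('side')[140:380,190:420,::-1]
a=cv2.resize(t,(480,272),interpolation=cv2.INTER_CUBIC);b=cv2.resize(s,(307,320),interpolation=cv2.INTER_CUBIC)
a=cv2.copyMakeBorder(a,0,48,0,0,cv2.BORDER_CONSTANT);cv2.imwrite('pics/end.png',np.hstack([a,b]))
E
```

```text
time_s: 26.85
tcp_pos: [0.4563, 0.0423, 0.2445]
ee_rot: [[1.0, 0.003, 0.008], [0.003, -1.0, 0.003], [0.008, -0.003, -1.0]]
wrist_force: [1.4, -0.0, 0.3]
gripper_width: 0.691
gripper_force: 0.0
time_s: 27.85
tcp_pos: [0.4542, -0.318, 0.2401]
ee_rot: [[1.0, -0.002, -0.0], [-0.002, -1.0, 0.0], [-0.0, -0.0, -1.0]]
wrist_force: [0.6, 0.3, 0.3]
gripper_width: 0.687
gripper_force: 0.0
```

View pics/end.png

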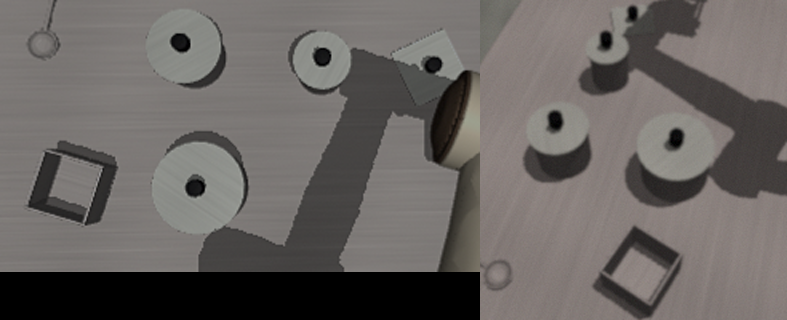

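All three pots are closed. The lids look flat and centred, with knobs at (181,42), (322,57) and (195,187) in the left panel, and the square items are untouched. Handing in.

```bash
python3 -c "
from station import r
print(r.finish_job())"
```

```text
the job is handed in; nothing more can be done
None
```

All three round lids are seated on their own pots, the square container and square lid were not touched, and the job was handed in at about 28 s; the hand-in returned no verdict.

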